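# Square the plugged valve body into the press nest

### The job

Of the two valve bodies, take the one with the short bronze filter plug in its bore (the other has the long valve stem), lay it flat in the hand press's nest, long side to the long fence and plug end to the end fence, and press it into the corner so that it bears on both fences at once, the plug still in its bore. Finish while holding it pressed there in the gripper, ready for clamping. Leave the other valve body and everything else where they are.

Things in the scene. Friction and masses are not known exactly. Their poses are not given: they have to be found in the camera images.
- block_1: aluminium valve body, one of two identical, 0.4 kg, 46 mm tall: foot flange 90 x 50 mm (x, y), 18 mm high; upper body 78 x 30 mm on it, 28 mm high (grip its faces, 30 mm apart). Origin: centre of underside; x along the length to the plain bore end (flange face at +45 mm). Bore at x = +24 mm, 16 mm wide, 12 mm deep, holds plug or stem. Brass fitting at the other end, to x = -60 mm.
- block_2: aluminium valve body, one of two identical, 0.4 kg, 46 mm tall: foot flange 90 x 50 mm (x, y), 18 mm high; upper body 78 x 30 mm on it, 28 mm high (grip its faces, 30 mm apart). Origin: centre of underside; x along the length to the plain bore end (flange face at +45 mm). Bore at x = +24 mm, 16 mm wide, 12 mm deep, holds plug or stem. Brass fitting at the other end, to x = -60 mm.
- block_1_bore (a point): centre of the floor of block_1's counterbore, 34 mm above its underside and 24 mm from its origin along its +x.
- block_2_bore (a point): the same point on block_2.
- plug: bronze sintered filter plug, plain short cylinder 15 mm in diameter, 24 mm long, 25 g; stands loose in the counterbore of one of the two valve bodies (which one varies), 12 mm of it showing, top 58 mm above the valve body's underside. Origin: centre of its lower end, z along it.
- stem: blued steel valve stem, 52 mm long, a 15 mm foot collar with a 9 mm then 6 mm spindle above, 35 g; stands loose in the counterbore of the other valve body, 40 mm of it showing. Origin: centre of its lower end, z along it.
- nest: steel nest plate of the hand press, slid out and locked; top face 36 mm above the bench. Origin: inside corner where the two fence faces meet, on the top face; z up; free nest area at negative x, positive y. Plate from x = -115 to +22, y = -22 to +120 mm. The press, 340 mm tall (450 mm with handle), stands beyond y = -140 mm.
- nest_home (a point): point on the nest plate's top face where the valve body's origin lies when home: nest x = -25, y = +45 mm. Axes are the nest's; the valve body's x axis then points along the nest's -y.
- clamp_tip (a point): tip of the clamp screw, backed off 20 mm from the home position, at nest x = -70, y = +45 mm, 9 mm above the plate; the screw and its post are nowhere higher than 17 mm above the plate.
- fence_long: long steel fence screwed to the nest plate, 14 mm high; its working face is the plane x = 0 of the nest, from y = -16 to +95 mm, facing -x. Origin and axes are those of the nest. Friction of the valve body on plate and fences is 0.5 to 0.75, so leaning on one fence or on the plate resists sliding towards the other fence.
- fence_end: short steel end fence, 14 mm high; its working face is the plane y = 0 of the nest, from x = -62 to 0 mm, facing +y. Origin and axes are those of the nest. Both fences are lower than the 18 mm flange, so fingers that grip the upper body pass above them.
- vial: glass serum vial, 43 mm wide, 74 mm tall, with rubber stopper; bystander. Origin: centre of its underside.
- cap_1: aluminium crimp cap, 21 mm wide, 8.5 mm high, on the bench between the valve bodies; bystander. Origin: centre of its underside.
- cap_2: second crimp cap, like cap_1; bystander.
- spanner: small steel open-ended spanner, 130 mm long, under 20 mm high, lying on the far side; bystander. Origin: middle of its underside, x along it.
There are look-alikes about, which are no part of the job. Leave any blue or green look-alike of the block_1 alone.

How it is judged:
By the outcome, as a careful person would: the job done as asked, in the order asked, and still so for the second after the job is handed in, while the arm keeps its last pose, push and grip.
It also fails if it takes over 51 s, if anything falls off the work surface, if the arm or the gripper's body presses on something with over 40 N, if the wrist force passes 120 N, or if a joint passes its speed limit or range.

### The arm

A 6-joint arm with a two-finger parallel gripper is mounted at the origin on the work surface. World frame = base frame: x ahead of the robot, y to its left, z up, the work surface at z = 0. Lengths are in m, angles in rad, forces in N, time in s.
With the tool pointing down it reaches from about 0.35 to 0.775 m from the base axis. Payload 5.5 kg.
Tool frame: the origin (TCP) lies at the very end of the fingers, on their centre line; the grasp point (between the pads) lies 19 mm behind it; x points along the fingers, z is the direction in which the jaws open and shut, and the axes are right-handed (so a half turn about x gives the same grasp; the last joint's range is limited). The gripper opens to 85 mm and grips with 20 to 120 N. Pads are 22 mm wide; open, the fingers measure 114 mm over their backs; the gripper's body (76 mm by 85 mm) begins 54 mm behind the grasp point. The pads swing forward as they close: fully open they stand 13 mm farther back than shut.
Start: joints at [1.053, 0.313, 0.046, 1.304, 0, 1.431], TCP at [0.212, 0.534, 0.231] pointing down, gripper open.
Joint ranges: [-2.76, 2.76], [-0.86, 1.69], [-1.03, 1.26], [-2.2, 2.34], [-1.47, 1.5], [-3.14, 3.14]. Speed limits (rad/s): [2.57, 2.57, 3.14, 3.14, 3.14, 3.14].

### API

Orientations are given as a rotation vector (axis times angle).
In Python, from cell import robot gives the robot as it stands. The module is installed in compiled form; this text tells all that it offers.
- The arm moves only by the tool servo_tool, never from a script. Its argument "targets" is a list of rows, each an object with "fingers": the closure in counts, from 0 (fully open) to 255 (shut); "travel": the shift along the tool's x, y, z in cm, a list of three; "twist": the turn, a rotation vector about the tool's x, y, z in rad, a list of three. In form: [{"fingers": fingers, "travel": [x, y, z], "twist": [rx, ry, rz]}, ...]. A call has 1 to 20 rows; each row is the pose to reach, as a shift and turn from the pose commanded when the call began, along the tool's axes at that moment; what a row does not reach only later rows make up. A row lasts 1/10 s, in which the tool goes at most 50 mm and 8.59 degrees, less where a joint would pass 70% of its speed; a pose out of reach is approached as far as the arm can. A call with a gripper value outside its range is refused whole. The fingers move at their own pace and stop on an object; "grip_force" is the grip in N (left out, the last holds). Time passes only in rows, so rows that repeat a pose let the fingers close. It gives the time, the measured TCP pose, the force and the opening at its end, in the units of the state.
- robot.sense(): the state, without advancing time (a new reading comes with each control period).
- robot.get_image(name): name is "side" or "top"; returns (picture, depth): 480x640x3 uint8, red, green, blue; 480x640 float32, m along the optical axis (not along the pixel's ray), 0 where there is no reading.
- robot.calibration(name): a dict with "vertical_fov" (degrees; the focal length in pixels is half the picture's height over the tangent of half this angle, whatever the lens; pixels are square), "cx", "cy" (the principal point, pixels), "origin" and "orientation" of the camera in the world. Camera axes: x right, y down, z forward; pixel columns grow to the right and rows downward; lengths in m; the calibration is good to about 2 mm. A picture is of the moment at which its call begins. calibration takes no time and is no camera call.
- robot.sign_off(): hands the job in, once; it reports no verdict.
The state is a dict: "clock": time; "joint_positions": joint angles; "joint_vel": joint speeds; "joint_torque": joint torques, N m; "tool_pos": TCP position; "orientation": TCP orientation; "ft_force": force on the tool from outside, world axes, zero at the start; "torque": the same for the moment, N m; "width": opening from 0.0 (shut) to 1.0 (fully open).
Only numpy, scipy, OpenCV 4.12 (cv2) and the standard library are available. Lean on these libraries where they do the work, as an engineer would, in place of code of your own. Each camera call takes 0.05 s, during which the arm holds its last target.

## Working session

There is one attempt and no reset: what is moved stays moved. The work goes in short steps, Python scripts to look and compute and a tool call to move; the robot and the scene stay as the last step left them, time stands still between calls to the robot, and variables do not carry over. Pictures are saved under pics/ and viewed, and the job is handed in when it is done.

Besides the shell and the picture viewer there is one more tool, called after ">>>" in YAML: its name, and indented under it one key for each argument. servo_tool: Moves the arm, as the interface text tells. Its arguments: {"type":"object","properties":{"targets":{"type":"array","items":{"type":"object","properties":{"fingers":{"type":"number"},"travel":{"type":"array","items":{"type":"number"}},"twist":{"type":"array","items":{"type":"number"}}}}},"grip_force":{"type":"number"}},"required":["targets"]}

```bash
mkdir -p pics; cat > h.py <<'E'
import numpy as np,cv2,pickle
from cell import robot
from scipy.spatial.transform import Rotation as R
E
python3 - <<'E'
from h import *
for n in("side","top"):
    im,d=robot.get_image(n); c=robot.calibration(n); print(n,c)
    cv2.imwrite(f"pics/{n}0.png",im[:,:,::-1]); np.savez(f"{n}0.npz",im=im,d=d); pickle.dump(c,open(f"{n}0.pkl","wb"))
print(robot.sense())
E
```

```text
side {'vertical_fov': 55.360419400969604, 'cx': 323.5237681772086, 'cy': 244.89813691507254, 'origin': array([ 0.3974561 , -0.3824438 ,  0.68415835]), 'orientation': array([-2.4420312 ,  0.36442374, -0.12078924])}
top {'vertical_fov': 55.372903283565066, 'cx': 313.57364652031606, 'cy': 235.1132737019767, 'origin': array([0.38286799, 0.10082233, 0.84394508]), 'orientation': array([-2.14576711,  2.13236644, -0.2581549 ])}
{'clock': 0.1, 'joint_positions': array([ 1.05340653e+00,  3.13922782e-01,  4.51272670e-02,  1.30358510e+00,
       -1.96870229e-05,  1.43122695e+00]), 'joint_vel': array([-3.39974084e-04, -1.95525640e-03,  2.78340696e-03, -8.13045963e-05,
       -3.13801169e-05, -4.53301881e-04]), 'joint_torque': array([ 3.58364865e-03, -4.81726134e+01,  2.99244422e+01,  1.26956898e-02,
       -6.58124827e-05,  5.42643306e-06]), 'tool_pos': array([0.2118971 , 0.53406705, 0.23051364]), 'orientation': array([-0.92732407,  1.36602873,  0.9261418 ]), 'ft_force': array([ 0.2361416 , -0.15043996,  0.09843175]), 'torque': array([ 0.02453835, -0.01202356, -0.01362348]), 'width': 0.9978078753553262}
```

View pics/side0.png

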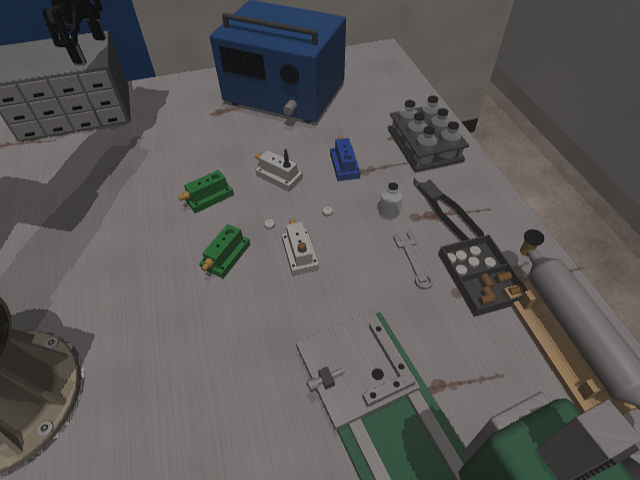

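View pics/top0.png

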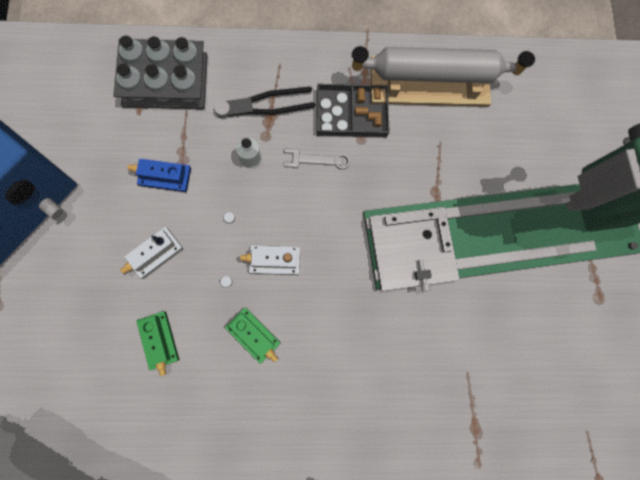

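The plug body is at top (274,260), with the plug at (287,257) and the fitting at (245,258). In the side view it is at (300,245). The nest is at top (415,248), with its fence corner near (445,213). I'll enlarge both next.

```bash
python3 - <<'E'
from h import *
def crop(n,x,y,w,h,s,o):
    im=np.load(f"{n}0.npz")["im"][y:y+h,x:x+w,::-1]
    cv2.imwrite(f"pics/{o}.png",cv2.resize(im,None,fx=s,fy=s,interpolation=cv2.INTER_CUBIC))
crop("top",230,230,80,60,10,"ct_b"); crop("top",360,195,110,100,6,"ct_n")
crop("side",270,205,70,75,8,"cs_b"); crop("side",285,305,140,125,5,"cs_n")
E
```

```text
(no output)
```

View pics/ct_b.png

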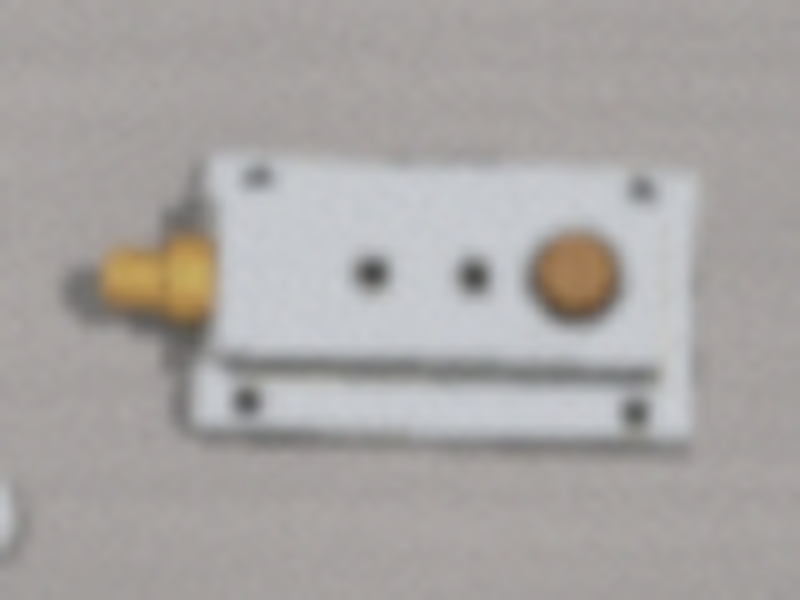

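View pics/ct_n.png

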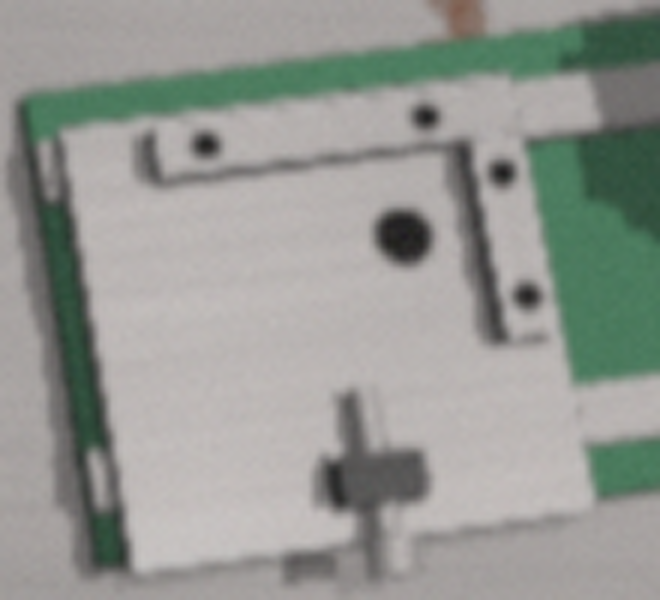

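View pics/cs_b.png

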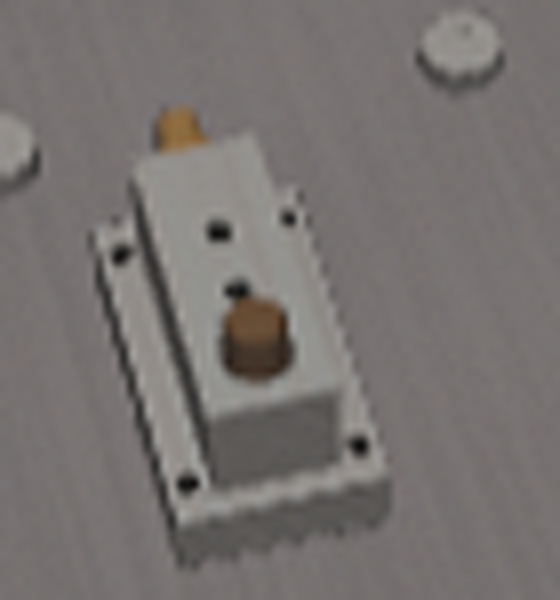

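View pics/cs_n.png

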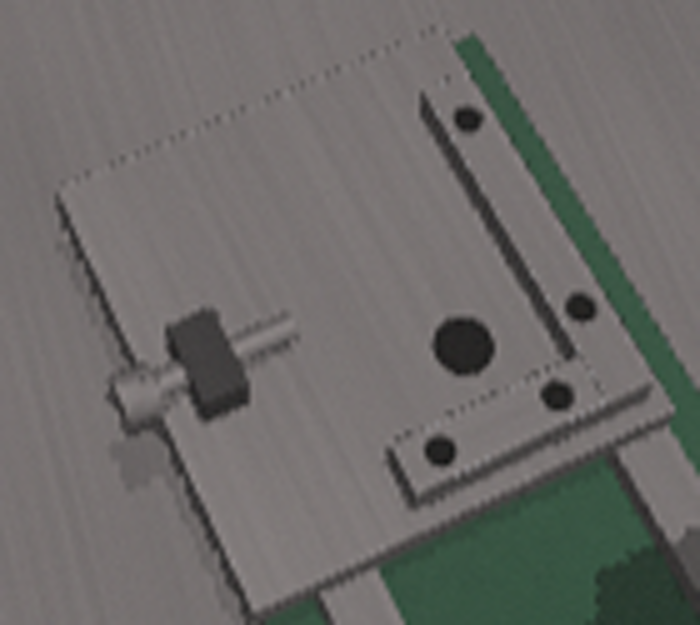

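```bash
cat >> h.py <<'E'
C={n:pickle.load(open(f"{n}0.pkl","rb")) for n in("side","top")}
def ray(n,uv):
    c=C[n]; f=240/np.tan(np.radians(c["vertical_fov"]/2))
    d=np.array([(uv[0]-c["cx"])/f,(uv[1]-c["cy"])/f,1.]); return c["origin"],R.from_rotvec(c["orientation"]).as_matrix()@d
def atz(n,uv,z):
    o,d=ray(n,uv); return o+d*(z-o[2])/d[2]
def tri(a,b):
    A=[];B=[]
    for n,uv in(("top",a),("side",b)):
        o,d=ray(n,uv); d=d/np.linalg.norm(d); P=np.eye(3)-np.outer(d,d); A.append(P);B.append(P@o)
    X=np.linalg.lstsq(np.vstack(A),np.hstack(B),rcond=None)[0]
    return X,[round(1e3*float(np.linalg.norm(A[i]@X-B[i])),2) for i in(0,1)]
def px(x0,y0,s,u,v): return (x0+(u+.5)/s-.5,y0+(v+.5)/s-.5)
def proj(n,X):
    c=C[n]; f=240/np.tan(np.radians(c["vertical_fov"]/2)); p=R.from_rotvec(c["orientation"]).inv().apply(np.asarray(X)-c["origin"])
    return np.array([c["cx"]+f*p[0]/p[2],c["cy"]+f*p[1]/p[2]])
E
python3 - <<'E'
from h import *
np.set_printoptions(precision=4,suppress=True)
tb=lambda u,v:px(230,230,10,u,v)
sb=lambda u,v:px(270,205,8,u,v)
tn=lambda u,v:px(360,195,6,u,v)
sn=lambda u,v:px(285,305,5,u,v)
L=[("plugtop",tb(575,272),sb(258,322)),("midhole",tb(474,277),sb(237,290)),("farhole",tb(371,273),sb(219,232)),
("fl+x+",tb(642,190),sb(359,446)),("fl+x-",tb(635,412),sb(187,484)),("fl-x+",tb(258,177),sb(289,217)),("fl-x-",tb(246,403),sb(121,254)),
("lf1",tn(205,145),sn(468,119)),("lf2",tn(425,117),sn(581,307)),("ef1",tn(503,172),sn(557,396)),("ef2",tn(527,296),sn(440,451)),("hole",tn(403,237),sn(464,346)),
("plA",tn(135,572),sn(60,188)),("plB",tn(595,510),sn(255,610)),("corner",tn(465,143),sn(575,360)),("efend",tn(503,343),sn(388,450)),("lfend",tn(155,185),sn(425,97))]
d=np.load("top0.npz")["d"]; ds=np.load("side0.npz")["d"]
for n,a,b in L:
    X,e=tri(a,b)
    def dz(nm,D,uv):
        o,r=ray(nm,uv); return (o+r*D[int(round(uv[1])),int(round(uv[0]))])
    print(n,X,e,"depth",dz("top",d,a),dz("side",ds,b))
E
```

```text
plugtop [0.5017 0.1109 0.0579] [2.03, 2.03] depth [0.4997 0.1109 0.0575] [0.5038 0.1116 0.0572]
midhole [0.5016 0.1287 0.0484] [1.61, 1.61] depth [0.5004 0.1288 0.0453] [0.5034 0.1294 0.0476]
farhole [0.5022 0.1467 0.048 ] [1.58, 1.58] depth [0.5011 0.1469 0.0443] [0.5041 0.1485 0.0459]
fl+x+ [0.5215 0.0994 0.0198] [1.06, 1.06] depth [0.5205 0.0994 0.0194] [0.5232 0.1019 0.0165]
fl+x- [0.4812 0.1002 0.0202] [1.42, 1.42] depth [0.4799 0.1002 0.0189] [0.4827 0.1009 0.0194]
fl-x+ [0.5238 0.1691 0.0205] [1.68, 1.68] depth [0.5228 0.1695 0.0162] [0.5257 0.1701 0.0195]
fl-x- [0.4827 0.1702 0.02  ] [1.82, 1.82] depth [0.4811 0.1704 0.0184] [0.4848 0.1718 0.0182]
lf1 [ 0.5724 -0.0793  0.0525] [1.54, 1.54] depth [ 0.5717 -0.08    0.0488] [ 0.5746 -0.0782  0.0505]
lf2 [ 0.5818 -0.1463  0.0527] [1.45, 1.45] depth [ 0.5812 -0.1472  0.0492] [ 0.5838 -0.1457  0.0511]
ef1 [ 0.5649 -0.1691  0.0528] [1.29, 1.29] depth [ 0.5642 -0.1699  0.05  ] [ 0.5666 -0.1686  0.0515]
ef2 [ 0.5274 -0.1743  0.0528] [1.44, 1.44] depth [ 0.5262 -0.1747  0.051 ] [ 0.5294 -0.1734  0.0502]
hole [ 0.548  -0.1422  0.0384] [1.68, 1.68] depth [ 0.5467 -0.1425  0.0366] [ 0.5503 -0.1413  0.0362]
plA [ 0.4468 -0.0575  0.0377] [2.0, 2.0] depth [ 0.4452 -0.0585  0.0325] [ 0.4488 -0.0573  0.0374]
plB [ 0.4658 -0.1962  0.0383] [1.85, 1.85] depth [ 0.4678 -0.2105 -0.0007] [ 0.468  -0.195   0.0343]
corner [ 0.5749 -0.1594  0.0488] [1.5, 1.5] depth [ 0.5736 -0.1595  0.0477] [ 0.5763 -0.1595  0.0493]
efend [ 0.5143 -0.168   0.0476] [1.69, 1.69] depth [ 0.5136 -0.17    0.0413] [ 0.5181 -0.1642  0.0363]
lfend [ 0.5627 -0.0653  0.0464] [2.84, 2.84] depth [ 0.5615 -0.0665  0.0389] [ 0.5647 -0.0668  0.0499]
```

```bash
cat >> h.py <<'E'
np.set_printoptions(precision=4,suppress=True)
def rel(target,yawjaw):
    """travel cm & twist for straight-down tool with jaw (tool z) at yaw (deg, mod 180)"""
    s=robot.sense(); M=R.from_rotvec(s["orientation"]).as_matrix(); best=None
    for k in(0,180):
        a=np.radians(yawjaw+k); x=np.array([0,0,-1.]); z=np.array([np.cos(a),np.sin(a),0]); T=np.column_stack([x,np.cross(z,x),z])
        w=R.from_matrix(M.T@T).as_rotvec()
        if best is None or np.linalg.norm(w)<np.linalg.norm(best): best=w
    print("pos",s["tool_pos"],"M\n",M,"\ntravel cm",100*M.T@(np.array(target)-s["tool_pos"]),"twist",best,"clock",s["clock"],"w",s["width"],"F",s["ft_force"],"q",s["joint_positions"])
E
python3 -c "
from h import *
rel([0.5023+0.00005,0.1368,0.13],-1.45)"
```

```text
pos [0.2119 0.5341 0.2305] M
 [[-0.0008 -0.9295  0.3689]
 [-0.0014  0.3689  0.9295]
 [-1.      0.0002 -0.0016]] 
travel cm [ 10.0842 -41.6538 -26.1943] twist [ 1.2183 -0.0015  0.0008] clock 0.1 w 0.9978078753553262 F [ 0.2361 -0.1504  0.0984] q [ 1.0534  0.3139  0.0451  1.3036 -0.      1.4312]
```

>>> servo_tool:
  targets:
    - {"fingers": 0, "travel": [2, -8, -5], "twist": [0.15, 0, 0]}
    - {"fingers": 0, "travel": [5, -21, -13], "twist": [0.6, 0, 0]}
    - {"fingers": 0, "travel": [9, -37, -23.5], "twist": [1.1, 0, 0]}
    - {"fingers": 0, "travel": [10, -41.65, -26.2], "twist": [1.218, 0, 0]}
    - {"fingers": 0, "travel": [10, -41.65, -26.2], "twist": [1.218, 0, 0]}
    - {"fingers": 0, "travel": [10, -41.65, -26.2], "twist": [1.218, 0, 0]}
    - {"fingers": 0, "travel": [10, -41.65, -26.2], "twist": [1.218, 0, 0]}
    - {"fingers": 0, "travel": [10, -41.65, -26.2], "twist": [1.218, 0, 0]}
    - {"fingers": 0, "travel": [10, -41.65, -26.2], "twist": [1.218, 0, 0]}
    - {"fingers": 0, "travel": [10, -41.65, -26.2], "twist": [1.218, 0, 0]}
    - {"fingers": 0, "travel": [10, -41.65, -26.2], "twist": [1.218, 0, 0]}
    - {"fingers": 0, "travel": [10, -41.65, -26.2], "twist": [1.218, 0, 0]}
    - {"fingers": 0, "travel": [10, -41.65, -26.2], "twist": [1.218, 0, 0]}
    - {"fingers": 0, "travel": [10, -41.65, -26.2], "twist": [1.218, 0, 0]}

```text
clock: 1.5
tool_pos: [0.5018, 0.1386, 0.1316]
orientation: [0.018, 1.571, -0.018]
ft_force: [-0.3, -0.2, 0.5]
width: 0.998
```

```bash
python3 - <<'E'
from h import *
rel([0.50235,0.1368,0.021],-1.45)
for n,(x,y,w,h) in dict(side=(230,150,160,130),top=(200,190,160,120)).items():
    im,d=robot.get_image(n); cv2.imwrite(f"pics/{n}1.png",cv2.resize(im[y:y+h,x:x+w,::-1],None,fx=4,fy=4,interpolation=cv2.INTER_CUBIC))
E
```

```text
pos [0.5018 0.1386 0.1316] M
 [[-0.0001  0.0229  0.9997]
 [ 0.0003  0.9997 -0.0229]
 [-1.      0.0003 -0.0001]] 
travel cm [11.0556 -0.1816  0.0595] twist [ 0.0024 -0.0001 -0.0003] clock 1.5 w 0.9976447794184007 F [-0.3131 -0.22    0.4973] q [ 0.115   0.2617 -0.2755  1.0336  0.0003  1.7087]
```

View pics/side1.png

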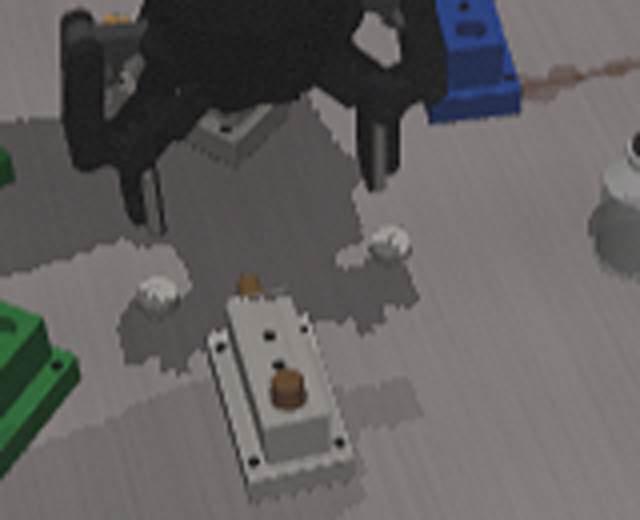

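View pics/top1.png

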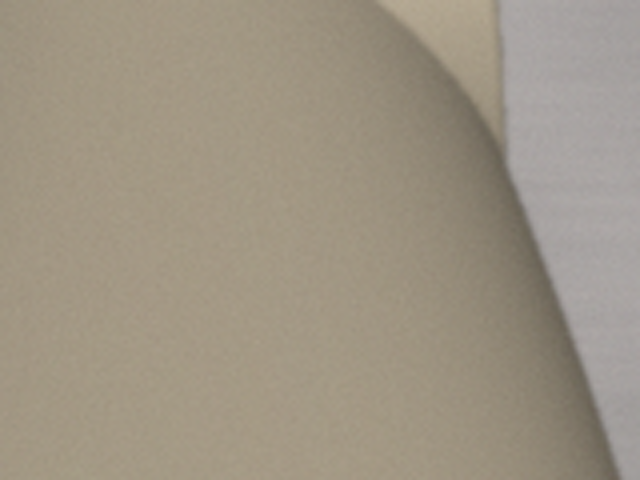

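```bash
python3 - <<'E'
from h import *
for z in(.1316,.1446):
  for dx in(-.048,0.048): print(z,dx,proj("side",[.5018+dx,.1386-.023*dx,z]))
E
```

```text
0.1316 -0.048 [266.143  210.8039]
0.1316 0.048 [322.2775 199.3885]
0.1446 -0.048 [265.3184 205.3367]
0.1446 0.048 [322.2188 193.8821]
```

>>> servo_tool:
  targets:
    - {"fingers": 60, "travel": [3, -0.18, 0.0], "twist": [0.002, 0, 0]}
    - {"fingers": 60, "travel": [6, -0.18, 0.0], "twist": [0.002, 0, 0]}
    - {"fingers": 60, "travel": [6.5, -0.18, 0.0], "twist": [0.002, 0, 0]}
    - {"fingers": 60, "travel": [6.5, -0.18, 0.0], "twist": [0.002, 0, 0]}
    - {"fingers": 60, "travel": [6.5, -0.18, 0.0], "twist": [0.002, 0, 0]}

```text
clock: 2.1
tool_pos: [0.5033, 0.1361, 0.0676]
orientation: [0.021, 1.569, -0.02]
ft_force: [-0.4, -1.3, 0.5]
width: 0.766
```

```bash
python3 - <<'E'
from h import *
rel([0.50235,0.1368,0.021],-1.45)
for n,(x,y,w,h) in dict(side=(250,170,100,75)).items():
    im,d=robot.get_image(n); cv2.imwrite(f"pics/{n}2.png",cv2.resize(im[y:y+h,x:x+w,::-1],None,fx=8,fy=8,interpolation=cv2.INTER_CUBIC))
E
```

```text
pos [0.5033 0.1361 0.0676] M
 [[ 0.0016  0.0262  0.9997]
 [ 0.0003  0.9997 -0.0262]
 [-1.      0.0003  0.0016]] 
travel cm [ 4.6553  0.0706 -0.1016] twist [-0.0009  0.0016 -0.0003] clock 2.1 w 0.7664551249128931 F [-0.3702 -1.3426  0.5354] q [ 0.1099  0.3195 -0.3689  0.8808  0.0001  1.7069]
```

View pics/side2.png

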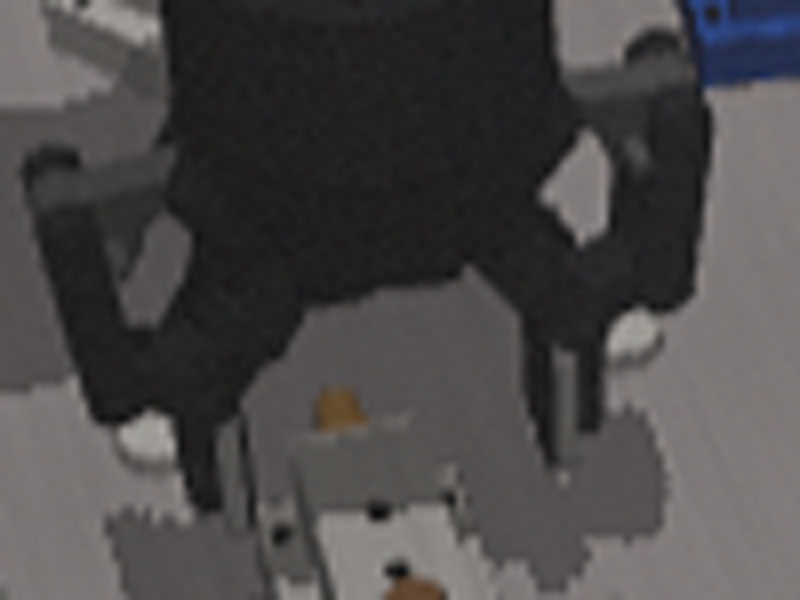

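```bash
python3 - <<'E'
from h import *
f=lambda X:(proj("side",X)+.5-[250,170])*8-.5
for z in(.0676,.075):
  for dx in(-.0325,0.0325):
    for dy in (-.011,.011): print(z,dx,dy,f([.5033+dx,.1361+dy-.026*dx,z]))
E
```

```text
0.0676 -0.0325 -0.011 [252.6953 557.8025]
0.0676 -0.0325 0.011 [229.4421 484.6412]
0.0676 0.0325 -0.011 [540.5581 496.6377]
0.0676 0.0325 0.011 [512.982  425.3945]
0.075 -0.0325 -0.011 [250.0455 536.1023]
0.075 -0.0325 0.011 [226.6693 462.7728]
0.075 0.0325 -0.011 [540.0098 474.7827]
0.075 0.0325 0.011 [512.2477 403.3896]
```

>>> servo_tool:
  targets:
    - {"fingers": 60, "travel": [2, 0.06, -0.1], "twist": [0, 0, 0]}
    - {"fingers": 60, "travel": [4, 0.06, -0.1], "twist": [0, 0, 0]}
    - {"fingers": 60, "travel": [4.6, 0.06, -0.1], "twist": [0, 0, 0]}
    - {"fingers": 60, "travel": [4.6, 0.06, -0.1], "twist": [0, 0, 0]}
    - {"fingers": 60, "travel": [4.6, 0.06, -0.1], "twist": [0, 0, 0]}
    - {"fingers": 100, "travel": [4.6, 0.06, -0.1], "twist": [0, 0, 0]}
    - {"fingers": 120, "travel": [4.6, 0.06, -0.1], "twist": [0, 0, 0]}
    - {"fingers": 140, "travel": [4.6, 0.06, -0.1], "twist": [0, 0, 0]}
    - {"fingers": 150, "travel": [4.6, 0.06, -0.1], "twist": [0, 0, 0]}
    - {"fingers": 160, "travel": [4.6, 0.06, -0.1], "twist": [0, 0, 0]}
  grip_force: 40

```text
clock: 3.15
tool_pos: [0.5016, 0.1362, 0.0204]
orientation: [0.021, 1.571, -0.021]
ft_force: [0.1, -0.5, -0.4]
width: 0.375
```

```bash
python3 - <<'E'
from h import *
rel([0.50235,0.1368,0.021],-1.45)
for n,(x,y,w,h) in dict(side=(250,170,100,75)).items():
    im,d=robot.get_image(n); cv2.imwrite(f"pics/{n}3.png",cv2.resize(im[y:y+h,x:x+w,::-1],None,fx=8,fy=8,interpolation=cv2.INTER_CUBIC))
E
```

```text
pos [0.5016 0.1362 0.0204] M
 [[ 0.0001  0.027   0.9996]
 [ 0.0001  0.9996 -0.027 ]
 [-1.      0.0001  0.0001]] 
travel cm [-0.0591  0.0657  0.0735] twist [-0.0017  0.0001 -0.0001] clock 3.15 w 0.3752879945533093 F [ 0.0667 -0.5286 -0.3775] q [ 0.1105  0.3719 -0.4285  0.7703  0.0001  1.7083]
```

View pics/side3.png

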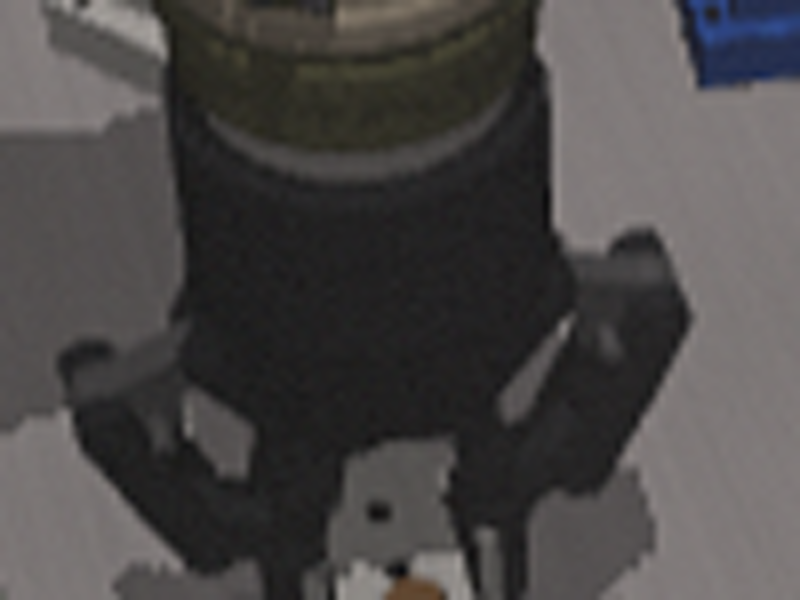

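The fingers straddle the upper body, evenly spaced to within about 1 mm, with the plug standing clear at the bottom (415,585). Next I close the grip.

>>> servo_tool:
  targets:
    - {"fingers": 175, "travel": [0, 0, 0], "twist": [0, 0, 0]}
    - {"fingers": 190, "travel": [0, 0, 0], "twist": [0, 0, 0]}
    - {"fingers": 220, "travel": [0, 0, 0], "twist": [0, 0, 0]}
    - {"fingers": 255, "travel": [0, 0, 0], "twist": [0, 0, 0]}
    - {"fingers": 255, "travel": [0, 0, 0], "twist": [0, 0, 0]}
    - {"fingers": 255, "travel": [0, 0, 0], "twist": [0, 0, 0]}
  grip_force: 80

```text
clock: 3.8
tool_pos: [0.5016, 0.1362, 0.0206]
orientation: [0.021, 1.571, -0.021]
ft_force: [-1.7, -0.2, 4.6]
width: 0.337
```

>>> servo_tool:
  targets:
    - {"fingers": 255, "travel": [-0.3, 0, 0], "twist": [0, 0, 0]}
    - {"fingers": 255, "travel": [-1, 0, 0], "twist": [0, 0, 0]}
    - {"fingers": 255, "travel": [-2, 0, 0], "twist": [0, 0, 0]}
    - {"fingers": 255, "travel": [-4, 0, 0], "twist": [0, 0, 0]}
    - {"fingers": 255, "travel": [-6, 0, 0], "twist": [0, 0, 0]}
    - {"fingers": 255, "travel": [-7.5, 0, 0], "twist": [0, 0, 0]}
    - {"fingers": 255, "travel": [-8, 0, 0], "twist": [0, 0, 0]}
    - {"fingers": 255, "travel": [-8, 0, 0], "twist": [0, 0, 0]}
    - {"fingers": 255, "travel": [-8, 0, 0], "twist": [0, 0, 0]}

```text
clock: 4.7
tool_pos: [0.5011, 0.1361, 0.0997]
orientation: [0.021, 1.572, -0.021]
ft_force: [-1.0, 0.5, -4.3]
width: 0.336
```

```bash
python3 - <<'E'
from h import *
rel([0.5451,-0.1183,0.10],7.9)
for n,(x,y,w,h) in dict(side=(240,150,120,90)).items():
    im,d=robot.get_image(n); cv2.imwrite(f"pics/{n}4.png",cv2.resize(im[y:y+h,x:x+w,::-1],None,fx=6,fy=6,interpolation=cv2.INTER_CUBIC))
E
```

```text
pos [0.5011 0.1361 0.0997] M
 [[-0.0009  0.027   0.9996]
 [-0.      0.9996 -0.027 ]
 [-1.     -0.0001 -0.0009]] 
travel cm [ -0.0308 -25.3098   5.0891] twist [-0.1649 -0.0009 -0.    ] clock 4.7 w 0.33591411569968005 F [-1.0106  0.5172 -4.2991] q [ 0.1105  0.2865 -0.3266  0.9587  0.0001  1.7083]
```

View pics/side4.png

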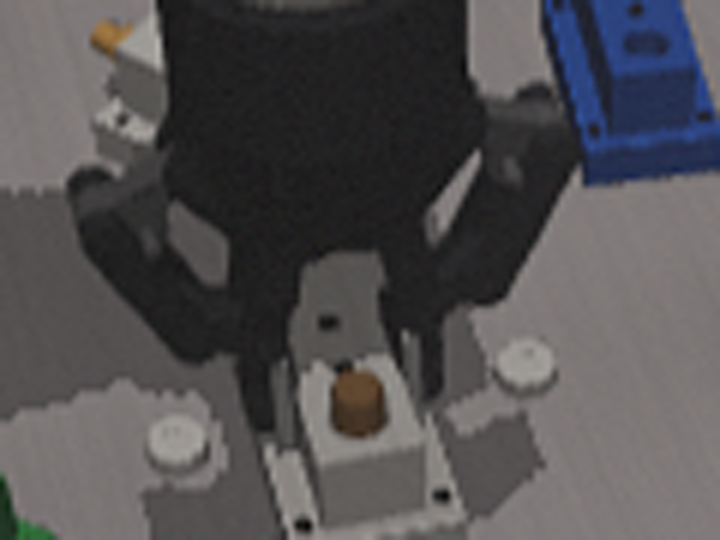

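>>> servo_tool:
  targets:
    - {"fingers": 255, "travel": [-1.5, -1, 0.2], "twist": [0, 0, 0]}
    - {"fingers": 255, "travel": [-2, -3, 0.6], "twist": [-0.02, 0, 0]}
    - {"fingers": 255, "travel": [-2, -6, 1.1], "twist": [-0.04, 0, 0]}
    - {"fingers": 255, "travel": [-2, -9.5, 1.7], "twist": [-0.06, 0, 0]}
    - {"fingers": 255, "travel": [-2, -13, 2.3], "twist": [-0.09, 0, 0]}
    - {"fingers": 255, "travel": [-2, -16.5, 2.9], "twist": [-0.12, 0, 0]}
    - {"fingers": 255, "travel": [-2, -20, 3.5], "twist": [-0.14, 0, 0]}
    - {"fingers": 255, "travel": [-2, -22.5, 4], "twist": [-0.155, 0, 0]}
    - {"fingers": 255, "travel": [-1.5, -24, 4.26], "twist": [-0.165, 0, 0]}
    - {"fingers": 255, "travel": [-0.5, -24.6, 4.36], "twist": [-0.165, 0, 0]}
    - {"fingers": 255, "travel": [0, -24.6, 4.36], "twist": [-0.165, 0, 0]}
    - {"fingers": 255, "travel": [0, -24.6, 4.36], "twist": [-0.165, 0, 0]}
    - {"fingers": 255, "travel": [0, -24.6, 4.36], "twist": [-0.165, 0, 0]}

```text
clock: 6.05
tool_pos: [0.5379, -0.1097, 0.0997]
orientation: [-0.109, 1.569, 0.11]
ft_force: [-1.2, 0.4, -4.4]
width: 0.335
```

```bash
python3 - <<'E'
from h import *
rel([0.5380,-0.1109,0.075],7.9)
for n,(x,y,w,h) in dict(side=(280,260,160,140),top=(350,180,130,120)).items():
    im,d=robot.get_image(n); cv2.imwrite(f"pics/{n}5.png",cv2.resize(im[y:y+h,x:x+w,::-1],None,fx=4,fy=4,interpolation=cv2.INTER_CUBIC))
E
```

```text
pos [ 0.5379 -0.1097  0.0997] M
 [[-0.0014 -0.1387  0.9903]
 [ 0.0009  0.9903  0.1387]
 [-1.      0.0011 -0.0013]] 
travel cm [ 2.4724 -0.1222 -0.003 ] twist [ 0.0013 -0.0013 -0.0011] clock 6.05 w 0.33508560499016216 F [-1.1898  0.3793 -4.3734] q [-0.3476  0.3395 -0.2507  0.9823  0.0004  1.084 ]
```

View pics/side5.png

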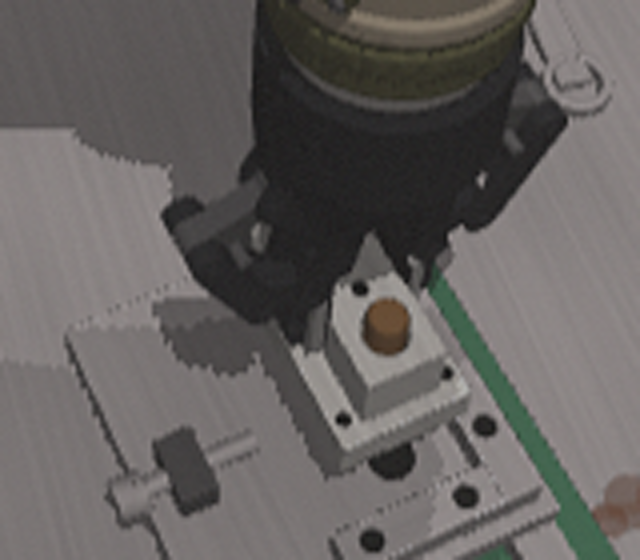

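View pics/top5.png

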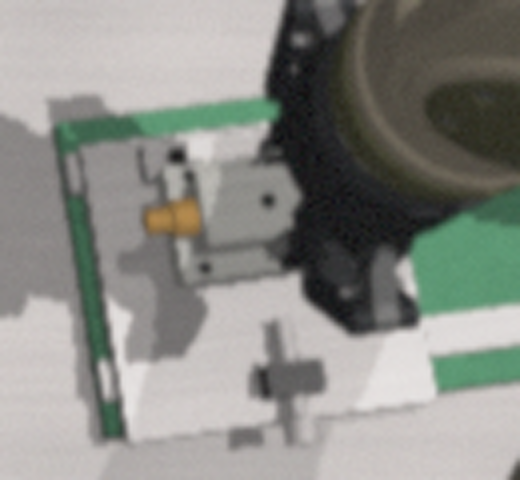

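The body hangs level over the nest with the plug in (side crop (388,325)), clear of both fences. I'll check the in-hand offset by projection.

```bash
python3 - <<'E'
from h import *
t=np.array([.5379,-.1097,.0997]); ny=np.array([-.1387,.9903,0]); nx=np.array([.9903,.1387,0])
O=t-0.0014*ny-[0,0,.0204]; bx=-ny; by=nx
f=lambda X:(proj("side",X)+.5-[280,260])*4-.5
g=lambda X:(proj("top",X)+.5-[350,180])*4-.5
z=np.array([0,0,1])
print("obs 388,308; 343,419; 447,374")
print(f(O+.024*bx+.058*z),f(O+.035*bx-.0202*by+.018*z),f(O+.035*bx+.0202*by+.018*z))
print("top fitting-end flange hole; obs 206,268 / 188,175",g(O-.035*bx-.0202*by+.018*z),g(O-.035*bx+.0202*by+.018*z))
c=np.array([.5760,-.1595,0])
print("corner top obs side:",(proj("side",c+.05*z)))
print("nest coords O",(O-c)@nx,(O-c)@ny)
E
```

```text
obs 388,308; 343,419; 447,374
[385.4475 321.1619] [338.976  425.5874] [442.6224 378.7929]
top fitting-end flange hole; obs 206,268 / 188,175 [204.5122 266.2152] [188.0367 172.6913]
corner top obs side: [399.4807 376.4708]
nest coords O -0.030823169999999865 0.05320150550799998
```

>>> servo_tool:
  targets:
    - {"fingers": 255, "travel": [1, 0, 0], "twist": [0, 0, 0]}
    - {"fingers": 255, "travel": [2.5, 0, 0], "twist": [0, 0, 0]}
    - {"fingers": 255, "travel": [3.5, 0, 0], "twist": [0, 0, 0]}
    - {"fingers": 255, "travel": [3.9, 0, 0], "twist": [0, 0, 0]}
    - {"fingers": 255, "travel": [4, 0, 0], "twist": [0, 0, 0]}
    - {"fingers": 255, "travel": [4, 0, 0], "twist": [0, 0, 0]}
    - {"fingers": 255, "travel": [4, 0, 0], "twist": [0, 0, 0]}

```text
clock: 6.85
tool_pos: [0.539, -0.1111, 0.0608]
orientation: [-0.109, 1.567, 0.108]
ft_force: [0.3, -0.5, -4.7]
width: 0.338
```

>>> servo_tool:
  targets:
    - {"fingers": 255, "travel": [0.05, 0, 0], "twist": [0, 0, 0]}
    - {"fingers": 255, "travel": [0.1, 0, 0], "twist": [0, 0, 0]}
    - {"fingers": 255, "travel": [0.15, 0, 0], "twist": [0, 0, 0]}
    - {"fingers": 255, "travel": [0.2, 0, 0], "twist": [0, 0, 0]}
    - {"fingers": 255, "travel": [0.2, 0, 0], "twist": [0, 0, 0]}
    - {"fingers": 255, "travel": [0.2, 0, 0], "twist": [0, 0, 0]}

```text
clock: 7.45
tool_pos: [0.5385, -0.1109, 0.0583]
orientation: [-0.108, 1.568, 0.108]
ft_force: [-0.2, 0.1, -4.6]
width: 0.333
```

>>> servo_tool:
  targets:
    - {"fingers": 255, "travel": [0.05, 0, 0], "twist": [0, 0, 0]}
    - {"fingers": 255, "travel": [0.1, 0, 0], "twist": [0, 0, 0]}
    - {"fingers": 255, "travel": [0.15, 0, 0], "twist": [0, 0, 0]}
    - {"fingers": 255, "travel": [0.15, 0, 0], "twist": [0, 0, 0]}
    - {"fingers": 255, "travel": [0.15, 0, 0], "twist": [0, 0, 0]}

```text
clock: 7.95
tool_pos: [0.5385, -0.1109, 0.0568]
orientation: [-0.108, 1.568, 0.108]
ft_force: [0.2, 0.5, -4.4]
width: 0.334
```

>>> servo_tool:
  targets:
    - {"fingers": 255, "travel": [0.03, 0, 0], "twist": [0, 0, 0]}
    - {"fingers": 255, "travel": [0.05, 0, 0], "twist": [0, 0, 0]}
    - {"fingers": 255, "travel": [0.05, 0, 0], "twist": [0, 0, 0]}
    - {"fingers": 255, "travel": [0.05, 0, 0], "twist": [0, 0, 0]}

```text
clock: 8.35
tool_pos: [0.5386, -0.1109, 0.0567]
orientation: [-0.108, 1.568, 0.108]
ft_force: [-3.1, 1.2, 0.6]
width: 0.338
```

>>> servo_tool:
  targets:
    - {"fingers": 255, "travel": [-0.01, -0.15, 0.1], "twist": [0, 0, 0]}
    - {"fingers": 255, "travel": [-0.01, -0.3, 0.2], "twist": [0, 0, 0]}
    - {"fingers": 255, "travel": [-0.01, -0.45, 0.3], "twist": [0, 0, 0]}
    - {"fingers": 255, "travel": [-0.01, -0.55, 0.35], "twist": [0, 0, 0]}
    - {"fingers": 255, "travel": [-0.01, -0.55, 0.35], "twist": [0, 0, 0]}
    - {"fingers": 255, "travel": [-0.01, -0.55, 0.35], "twist": [0, 0, 0]}

```text
clock: 8.95
tool_pos: [0.5424, -0.115, 0.0567]
orientation: [-0.108, 1.568, 0.11]
ft_force: [-2.3, 3.8, 3.6]
width: 0.334
```

>>> servo_tool:
  targets:
    - {"fingers": 255, "travel": [0, -0.05, 0], "twist": [0, 0, 0]}
    - {"fingers": 255, "travel": [0, -0.1, 0], "twist": [0, 0, 0]}
    - {"fingers": 255, "travel": [0, -0.15, 0], "twist": [0, 0, 0]}
    - {"fingers": 255, "travel": [0, -0.15, 0], "twist": [0, 0, 0]}
    - {"fingers": 255, "travel": [0, -0.15, 0], "twist": [0, 0, 0]}

```text
clock: 9.45
tool_pos: [0.5433, -0.117, 0.0566]
orientation: [-0.108, 1.567, 0.109]
ft_force: [-1.2, 5.5, 3.2]
width: 0.332
```

>>> servo_tool:
  targets:
    - {"fingers": 255, "travel": [-0.01, -0.03, 0], "twist": [0, 0, 0]}
    - {"fingers": 255, "travel": [-0.02, -0.07, 0], "twist": [0, 0, 0]}
    - {"fingers": 255, "travel": [-0.02, -0.1, 0], "twist": [0, 0, 0]}
    - {"fingers": 255, "travel": [-0.02, -0.1, 0], "twist": [0, 0, 0]}
    - {"fingers": 255, "travel": [-0.02, -0.1, 0], "twist": [0, 0, 0]}

```text
clock: 9.95
tool_pos: [0.5434, -0.118, 0.0566]
orientation: [-0.108, 1.567, 0.109]
ft_force: [0.1, 5.6, 2.1]
width: 0.335
```

>>> servo_tool:
  targets:
    - {"fingers": 255, "travel": [0, -0.03, 0], "twist": [0, 0, 0]}
    - {"fingers": 255, "travel": [0, -0.05, 0], "twist": [0, 0, 0]}
    - {"fingers": 255, "travel": [0, -0.05, 0], "twist": [0, 0, 0]}
    - {"fingers": 255, "travel": [0, -0.05, 0], "twist": [0, 0, 0]}

```text
clock: 10.35
tool_pos: [0.5434, -0.1181, 0.0567]
orientation: [-0.107, 1.567, 0.11]
ft_force: [0.8, 6.2, 2.2]
width: 0.337
```

>>> servo_tool:
  targets:
    - {"fingers": 255, "travel": [0, -0.03, 0], "twist": [0, 0, 0]}
    - {"fingers": 255, "travel": [0, -0.05, 0], "twist": [0, 0, 0]}
    - {"fingers": 255, "travel": [0, -0.05, 0], "twist": [0, 0, 0]}
    - {"fingers": 255, "travel": [0, -0.05, 0], "twist": [0, 0, 0]}

```text
clock: 10.75
tool_pos: [0.5434, -0.118, 0.0567]
orientation: [-0.107, 1.567, 0.111]
ft_force: [-0.5, 8.7, 3.3]
width: 0.338
```

>>> servo_tool:
  targets:
    - {"fingers": 255, "travel": [0, -0.03, 0], "twist": [0, 0, 0]}
    - {"fingers": 255, "travel": [0, -0.05, 0], "twist": [0, 0, 0]}
    - {"fingers": 255, "travel": [0, -0.05, 0], "twist": [0, 0, 0]}
    - {"fingers": 255, "travel": [0, -0.05, 0], "twist": [0, 0, 0]}

```text
clock: 11.15
tool_pos: [0.5434, -0.1181, 0.0567]
orientation: [-0.107, 1.567, 0.112]
ft_force: [-0.8, 9.9, 3.0]
width: 0.335
```

>>> servo_tool:
  targets:
    - {"fingers": 255, "travel": [0, 0, 0.05], "twist": [0, 0, 0]}
    - {"fingers": 255, "travel": [0, 0, 0.1], "twist": [0, 0, 0]}
    - {"fingers": 255, "travel": [0, 0, 0.15], "twist": [0, 0, 0]}
    - {"fingers": 255, "travel": [0, 0, 0.2], "twist": [0, 0, 0]}
    - {"fingers": 255, "travel": [0, 0, 0.2], "twist": [0, 0, 0]}
    - {"fingers": 255, "travel": [0, 0, 0.2], "twist": [0, 0, 0]}

```text
clock: 11.75
tool_pos: [0.5435, -0.118, 0.0567]
orientation: [-0.107, 1.571, 0.111]
ft_force: [-5.9, 8.9, 8.1]
width: 0.337
```

>>> servo_tool:
  targets:
    - {"fingers": 255, "travel": [0, 0, 0.05], "twist": [0, 0, 0]}
    - {"fingers": 255, "travel": [0, 0, 0.1], "twist": [0, 0, 0]}
    - {"fingers": 255, "travel": [0, 0, 0.1], "twist": [0, 0, 0]}
    - {"fingers": 255, "travel": [0, 0, 0.1], "twist": [0, 0, 0]}

```text
clock: 12.15
tool_pos: [0.5435, -0.118, 0.0567]
orientation: [-0.107, 1.573, 0.111]
ft_force: [-9.5, 8.4, 10.8]
width: 0.335
```

>>> servo_tool:
  targets:
    - {"fingers": 255, "travel": [0, 0, 0.05], "twist": [0, 0, 0]}
    - {"fingers": 255, "travel": [0, 0, 0.1], "twist": [0, 0, 0]}
    - {"fingers": 255, "travel": [0, 0, 0.1], "twist": [0, 0, 0]}
    - {"fingers": 255, "travel": [0, 0, 0.1], "twist": [0, 0, 0]}

```text
clock: 12.55
tool_pos: [0.5436, -0.118, 0.0567]
orientation: [-0.107, 1.574, 0.11]
ft_force: [-10.6, 7.4, 12.4]
width: 0.333
```

>>> servo_tool:
  targets:
    - {"fingers": 255, "travel": [-0.03, 0, 0], "twist": [0, 0, 0]}
    - {"fingers": 255, "travel": [-0.06, 0, 0], "twist": [0, 0, 0]}
    - {"fingers": 255, "travel": [-0.08, 0, 0], "twist": [0, 0, 0]}
    - {"fingers": 255, "travel": [-0.08, 0, 0], "twist": [0, 0, 0]}
    - {"fingers": 255, "travel": [-0.08, 0, 0], "twist": [0, 0, 0]}

```text
clock: 13.05
tool_pos: [0.5436, -0.118, 0.0568]
orientation: [-0.106, 1.575, 0.111]
ft_force: [-9.4, 7.1, 8.2]
width: 0.335
```

>>> servo_tool:
  targets:
    - {"fingers": 255, "travel": [0, 0, 0.03], "twist": [0, 0, 0]}
    - {"fingers": 255, "travel": [0, 0, 0.06], "twist": [0, 0, 0]}
    - {"fingers": 255, "travel": [0, 0, 0.1], "twist": [0, 0, 0]}
    - {"fingers": 255, "travel": [0, 0, 0.1], "twist": [0, 0, 0]}

```text
clock: 13.45
tool_pos: [0.5437, -0.118, 0.0568]
orientation: [-0.106, 1.576, 0.11]
ft_force: [-11.2, 6.4, 9.0]
width: 0.34
```

```bash
python3 - <<'E'
from h import *
for n,(x,y,w,h) in dict(side=(330,310,100,75)).items():
    im,d=robot.get_image(n); cv2.imwrite(f"pics/{n}6.png",cv2.resize(im[y:y+h,x:x+w,::-1],None,fx=8,fy=8,interpolation=cv2.INTER_CUBIC))
s=robot.sense(); print(R.from_rotvec(s["orientation"]).as_matrix(),s["tool_pos"],s["torque"])
E
```

```text
[[-0.0083 -0.1372  0.9905]
 [ 0.0019  0.9905  0.1372]
 [-1.      0.003  -0.0079]] [ 0.5437 -0.118   0.0568] [ 1.0527  2.443  -0.1222]
```

View pics/side6.png

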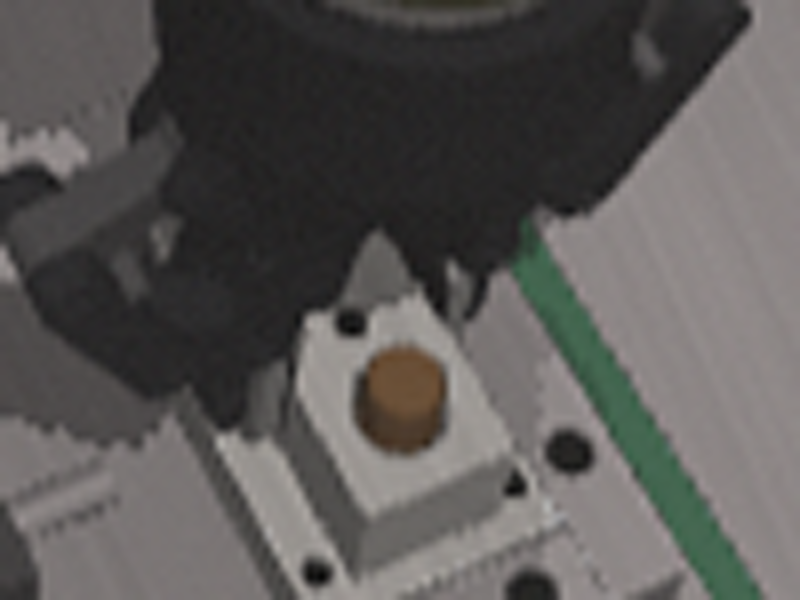

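```bash
python3 - <<'E'
from h import *
f=lambda X:(proj("side",X)+.5-[330,310])*8-.5
nx=np.array([.9905,.1374,0]);ny=np.array([-.1374,.9905,0]);z=np.array([0,0,1.])
c=np.array([.5760,-.1595,0])
for n,X in dict(lf2=[.5818,-.1463,.05],ef1=[.5649,-.1691,.05]).items(): print(n,f(X))
for dx in(0,-.0015):
  O=c+(-.025+dx)*nx+.045*ny+.036*z
  for n,p in dict(h1=(35,20.2,18),h2=(35,-20.2,18),corner=(45,25,18),plug=(24,0,58)).items():
    p=np.array(p)/1e3; print(dx,n,f(O-p[0]*ny+p[1]*nx+p[2]*z))
E
```

```text
lf2 [560.6257 460.0747]
ef1 [522.5782 602.1838]
0 h1 [510.695  488.9255]
0 h2 [313.4046 579.9577]
0 corner [562.1108 526.3144]
0 plug [403.0773 385.3397]
-0.0015 h1 [503.4813 492.254 ]
-0.0015 h2 [305.9575 583.3939]
-0.0015 corner [554.8783 529.6876]
-0.0015 plug [395.4528 388.7636]
```

>>> servo_tool:
  targets:
    - {"fingers": 255, "travel": [-0.04, 0.03, 0], "twist": [0, 0, 0]}
    - {"fingers": 255, "travel": [-0.08, 0.06, 0], "twist": [0, 0, 0]}
    - {"fingers": 255, "travel": [-0.1, 0.08, 0], "twist": [0, 0, 0]}
    - {"fingers": 255, "travel": [-0.1, 0.08, 0], "twist": [0, 0, 0]}
    - {"fingers": 255, "travel": [-0.1, 0.08, 0], "twist": [0, 0, 0]}

```text
clock: 14.0
tool_pos: [0.5448, -0.1179, 0.0569]
orientation: [-0.107, 1.575, 0.109]
ft_force: [-7.1, 3.7, -0.5]
width: 0.34
```

>>> servo_tool:
  targets:
    - {"fingers": 255, "travel": [-0.03, 0, 0], "twist": [0, 0, 0]}
    - {"fingers": 255, "travel": [-0.06, 0, 0], "twist": [0, 0, 0]}
    - {"fingers": 255, "travel": [-0.06, 0, 0], "twist": [0, 0, 0]}
    - {"fingers": 255, "travel": [-0.06, 0, 0], "twist": [0, 0, 0]}

```text
clock: 14.4
tool_pos: [0.5448, -0.1179, 0.0569]
orientation: [-0.107, 1.575, 0.109]
ft_force: [-5.7, 3.1, -3.8]
width: 0.331
```

```bash
python3 - <<'E'
from h import *
rel([0.5448,-.1179,.0569],7.88)
print(robot.sense()["torque"])
E
```

```text
pos [ 0.5448 -0.1179  0.0569] M
 [[-0.007  -0.137   0.9905]
 [ 0.0012  0.9906  0.137 ]
 [-1.      0.0022 -0.0067]] 
travel cm [ 0.0014 -0.0024  0.0028] twist [-0.0001 -0.0067 -0.0022] clock 14.4 w 0.33125523048791294 F [-5.6912  3.0601 -3.7539] q [-0.3564  0.398  -0.2801  0.8997 -0.0013  1.0769]
[ 0.6121  1.0923 -0.0326]
```

>>> servo_tool:
  targets:
    - {"fingers": 255, "travel": [0, 0, 0.02], "twist": [0, -0.003, -0.001]}
    - {"fingers": 255, "travel": [0, 0, 0.03], "twist": [0, -0.007, -0.002]}
    - {"fingers": 255, "travel": [0, 0, 0.03], "twist": [0, -0.007, -0.002]}
    - {"fingers": 255, "travel": [0, 0, 0.03], "twist": [0, -0.007, -0.002]}

```text
clock: 14.8
tool_pos: [0.5447, -0.1179, 0.0568]
orientation: [-0.108, 1.568, 0.108]
ft_force: [-5.9, 2.7, -3.9]
width: 0.333
```

>>> servo_tool:
  targets:
    - {"fingers": 255, "travel": [0.02, -0.03, 0], "twist": [0, 0, 0]}
    - {"fingers": 255, "travel": [0.03, -0.06, 0], "twist": [0, 0, 0]}
    - {"fingers": 255, "travel": [0.03, -0.1, 0], "twist": [0, 0, 0]}
    - {"fingers": 255, "travel": [0.03, -0.1, 0], "twist": [0, 0, 0]}

```text
clock: 15.2
tool_pos: [0.5447, -0.1179, 0.0568]
orientation: [-0.107, 1.568, 0.11]
ft_force: [-7.7, 6.9, -1.0]
width: 0.337
```

```bash
python3 - <<'E'
from h import *
rel([0.5448,-.1179,.0569],7.88)
E
```

```text
pos [ 0.5447 -0.1179  0.0568] M
 [[-0.0004 -0.1375  0.9905]
 [ 0.002   0.9905  0.1375]
 [-1.      0.002  -0.0001]] 
travel cm [-0.0107 -0.0025  0.0061] twist [ 0.0004 -0.0001 -0.002 ] clock 15.2 w 0.3372128507614053 F [-7.7361  6.9297 -1.0082] q [-0.3581  0.3935 -0.2875  0.8909  0.0017  1.0748]
```

>>> servo_tool:
  targets:
    - {"fingers": 255, "travel": [0, -0.05, 0], "twist": [0, 0, 0]}
    - {"fingers": 255, "travel": [0, -0.1, 0], "twist": [0, 0, 0]}
    - {"fingers": 255, "travel": [0, -0.15, 0], "twist": [0, 0, 0.001]}
    - {"fingers": 255, "travel": [0, -0.2, 0], "twist": [0, 0, 0.0]}
    - {"fingers": 255, "travel": [0, -0.2, 0], "twist": [0, 0, 0.0]}
    - {"fingers": 255, "travel": [0, -0.2, 0], "twist": [0, 0, 0.0]}

```text
clock: 15.8
tool_pos: [0.5447, -0.118, 0.0569]
orientation: [-0.105, 1.568, 0.113]
ft_force: [-7.0, 12.7, 2.5]
width: 0.333
```

```bash
python3 - <<'E'
from h import *
rel([0.5448,-.1179,.0569],7.88)
E
```

```text
pos [ 0.5447 -0.118   0.0569] M
 [[-0.0006 -0.1385  0.9904]
 [ 0.0054  0.9903  0.1385]
 [-1.      0.0054  0.0002]] 
travel cm [0.0004 0.0052 0.0099] twist [ 0.0014  0.0002 -0.0054] clock 15.8 w 0.3333345305018724 F [-6.9577 12.7199  2.5142] q [-0.36    0.3941 -0.2861  0.893   0.0049  1.0719]
```

>>> servo_tool:
  targets:
    - {"fingers": 255, "travel": [-0.01, 0, 0.05], "twist": [0, -0.002, -0.003]}
    - {"fingers": 255, "travel": [-0.02, 0, 0.1], "twist": [0, -0.004, -0.006]}
    - {"fingers": 255, "travel": [-0.03, 0, 0.15], "twist": [0, -0.005, -0.006]}
    - {"fingers": 255, "travel": [-0.04, 0, 0.2], "twist": [0, -0.006, -0.006]}
    - {"fingers": 255, "travel": [-0.04, 0, 0.2], "twist": [0, -0.006, -0.006]}
    - {"fingers": 255, "travel": [-0.04, 0, 0.2], "twist": [0, -0.006, -0.006]}

```text
clock: 16.4
tool_pos: [0.5447, -0.1179, 0.0568]
orientation: [-0.109, 1.566, 0.108]
ft_force: [-10.7, 9.4, 2.7]
width: 0.332
```

```bash
python3 - <<'E'
from h import *
rel([0.5448,-.1179,.0569],7.88)
E
```

```text
pos [ 0.5447 -0.1179  0.0568] M
 [[ 0.0024 -0.1382  0.9904]
 [-0.0003  0.9904  0.1382]
 [-1.     -0.0007  0.0023]] 
travel cm [-0.014   0.0026  0.0058] twist [0.0011 0.0023 0.0007] clock 16.4 w 0.3324161495772094 F [-10.6584   9.4342   2.7101] q [-0.3575  0.3911 -0.2912  0.8861  0.0005  1.0747]
```

>>> servo_tool:
  targets:
    - {"fingers": 255, "travel": [0, -0.03, 0.05], "twist": [0, 0.001, 0]}
    - {"fingers": 255, "travel": [-0.01, -0.07, 0.1], "twist": [0, 0.001, -0.001]}
    - {"fingers": 255, "travel": [-0.02, -0.1, 0.13], "twist": [0, 0.001, -0.002]}
    - {"fingers": 255, "travel": [-0.02, -0.1, 0.13], "twist": [0, 0.001, -0.002]}
    - {"fingers": 255, "travel": [-0.02, -0.1, 0.13], "twist": [0, 0.001, -0.002]}
    - {"fingers": 255, "travel": [-0.02, -0.1, 0.13], "twist": [0, 0.001, -0.002]}

```text
clock: 17.0
tool_pos: [0.5448, -0.118, 0.0568]
orientation: [-0.11, 1.569, 0.108]
ft_force: [-14.3, 12.6, 5.7]
width: 0.332
```

```bash
python3 - <<'E'
from h import *
rel([0.5448,-.1179,.0569],7.88)
for n,(x,y,w,h) in dict(side=(330,310,100,90),top=(360,180,120,120)).items():
    im,d=robot.get_image(n); k=8 if n=="side" else 5
    if n=="side": h=75; y=330
    cv2.imwrite(f"pics/{n}7.png",cv2.resize(im[y:y+h,x:x+w,::-1],None,fx=k,fy=k,interpolation=cv2.INTER_CUBIC))
    if n=="side": cv2.imwrite("pics/sidefull7.png",im[:,:,::-1])
E
```

```text
pos [ 0.5448 -0.118   0.0568] M
 [[-0.0007 -0.1383  0.9904]
 [-0.001   0.9904  0.1383]
 [-1.     -0.0009 -0.0008]] 
travel cm [-0.0124  0.0074  0.0002] twist [ 0.0012 -0.0008  0.0009] clock 17.0 w 0.331627990439305 F [-14.3026  12.6431   5.7058] q [-0.3566  0.3933 -0.2878  0.89   -0.0012  1.0755]
```

View pics/side7.png

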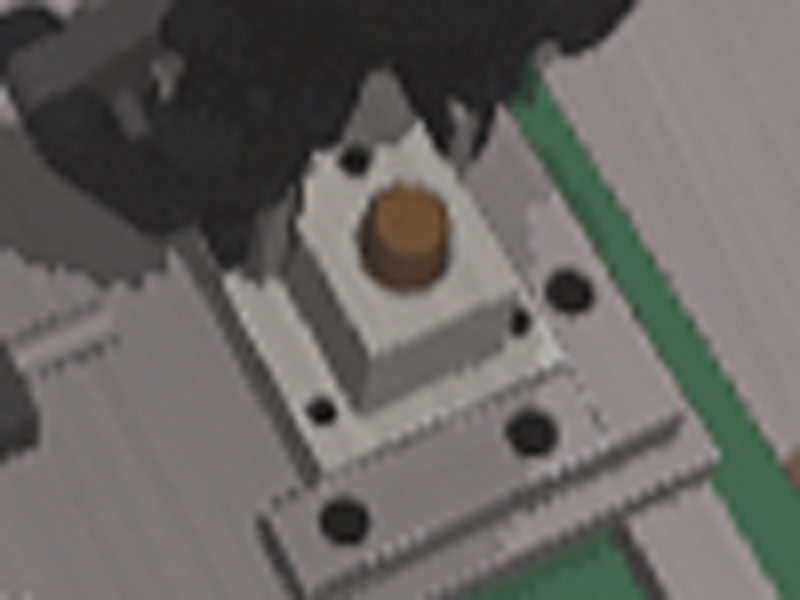

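View pics/top7.png

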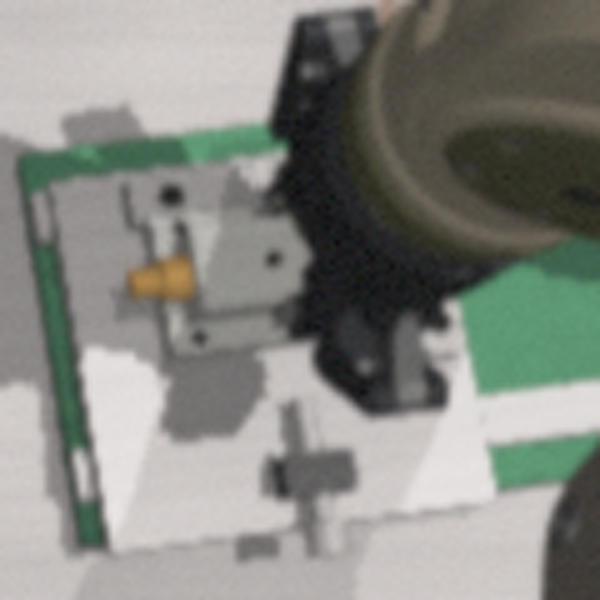

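View pics/sidefull7.png

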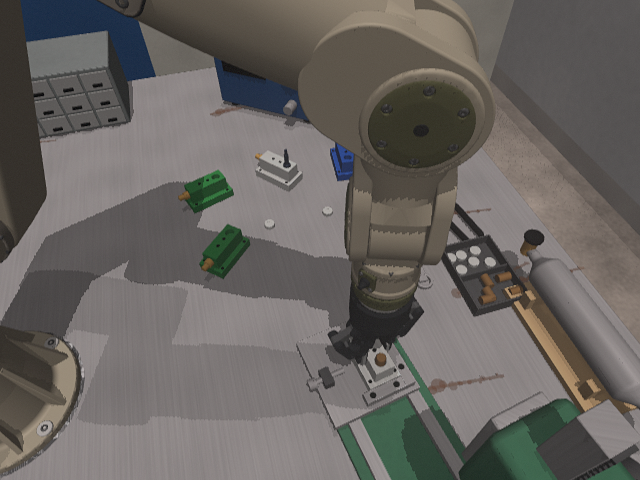

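The side view shows the flange's plug end against the end fence, and its corner at the fence corner (562,360). The flange holes at (520,322) and (321,410) lie within about 0.5 px of the predicted home positions. The plug is in its bore. I'll let it settle, then hand in.

>>> servo_tool:
  targets:
    - {"fingers": 255, "travel": [0, 0, 0], "twist": [0, 0, 0]}
    - {"fingers": 255, "travel": [0, 0, 0], "twist": [0, 0, 0]}
    - {"fingers": 255, "travel": [0, 0, 0], "twist": [0, 0, 0]}
    - {"fingers": 255, "travel": [0, 0, 0], "twist": [0, 0, 0]}
    - {"fingers": 255, "travel": [0, 0, 0], "twist": [0, 0, 0]}
    - {"fingers": 255, "travel": [0, 0, 0], "twist": [0, 0, 0]}

```text
clock: 17.7
tool_pos: [0.5448, -0.118, 0.0568]
orientation: [-0.11, 1.569, 0.108]
ft_force: [-14.8, 11.9, 6.1]
width: 0.335
```

```bash
python3 - <<'E'
from h import *
rel([0.5448,-.1180,.0568],7.88)
s=robot.sense(); F=s["ft_force"]; 
if -F[0]>8 and F[1]>7: print(robot.sign_off())
E
```

```text
pos [ 0.5448 -0.118   0.0568] M
 [[-0.0007 -0.1382  0.9904]
 [-0.001   0.9904  0.1382]
 [-1.     -0.0009 -0.0008]] 
travel cm [-0.0007 -0.0027 -0.0006] twist [ 0.0011 -0.0008  0.0009] clock 17.7 w 0.3346892937813718 F [-14.7725  11.9076   6.0802] q [-0.3566  0.3932 -0.2878  0.89   -0.0012  1.0755]
the job is handed in; nothing more can be done
None
```

The valve body with the bronze plug is in the nest corner, still held in the gripper and pressed against both fences. I handed the job in at 17.7 s.

- **Forces:** the last reading was about 13 N towards the long fence, 14 N towards the end fence and 10 N down on the plate. The measured pose held steady over the final 0.6 s.
- **Seating:** the tool was within about 0.1° of vertical and of the fence direction. In the side view the flange holes were within about 0.5 px (under 1 mm) of where they should be when home. The plug was still in its bore, and what I could see of the other objects had not moved.
- **Stuck on the first push:** the body caught on friction about 1.2 mm short of the long fence. I eased the downward and end-fence pressure until it slid home, straightened a 0.4° tilt, and then pressed both ways again.
- **Camera disagreement:** the two cameras differed by about 2 mm each, so I confirmed the final contact from forces and movement rather than from absolute camera positions.

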